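# Load the top bracket of a pile into the drilling fixture

### The arm

A 7-joint arm with a two-finger parallel gripper is mounted at the origin on a cart in front of the work surface, level with it; the furniture and walls round the work are solid. World frame = base frame: x ahead of the robot, y to its left, z up, the work surface at z = 0. Lengths are in m, angles in rad, forces in N, time in s.
With the tool pointing down it reaches from about 0.4 to 0.925 m from the base axis. Payload 5.6 kg.
Tool frame: the origin (TCP) lies between the finger pads; the fingertips stand 14 mm ahead of it and the grasp point (between the pads) lies 5 mm behind it; z points along the fingers, y is the line along which they close (so a half turn about z gives the same grasp; the last joint's range is limited). The gripper opens to 85 mm and grips with 20 to 120 N. Pads are 22 mm wide; open, the fingers measure 114 mm over their backs; the gripper's body (76 mm by 85 mm) begins 54 mm behind the grasp point. The pads swing forward as they close: fully open they stand 13 mm farther back than shut.
Start: joints at [-1.338, 0.468, -0.012, 1.603, 0.006, 1.071, -0.056], TCP at [0.177, 0.625, 0.245] pointing down, gripper open.
Joint ranges: [-2.53, 2.53], [-0.31, 2.02], [-1.57, 1.55], [0.28, 2.44], [-1.29, 4.43], [0.15, 1.84], [-2.92, 2.92]. Speed limits (rad/s): [2.57, 2.57, 3.14, 3.14, 3.14, 3.14, 3.14].

### API

Orientations are given as a unit quaternion [w, x, y, z].
In Python, from station import robot gives the robot as it stands.
- The arm moves only by the tool drive_effector, called after ">>>" by a JSON object that holds its "api" and its "payload", one argument or row to a line. Schema: {"type":"object","properties":{"plan":{"type":"array","items":{"type":"array","items":{"type":"array","items":{"type":"number"},"minItems":7,"maxItems":7},"minItems":1,"maxItems":12},"minItems":1,"maxItems":1},"only":{"type":"string"},"quiet":{"type":"boolean"},"lines":{"type":"string"}},"required":["plan"],"additionalProperties":false}. plan is a list that holds a single list of rows (three levels of brackets), with 1 to 12 rows, each of 7 numbers: dx, dy, dz in units of 5 mm, then a rotation vector rx, ry, rz in rad, then the opening from 0.0 (shut) to 1.0 (fully open); each row is the pose to reach, as a shift and turn from the pose commanded when the call began, along the tool's axes at that moment; what a row does not reach only later rows make up. A row lasts 1/12 s, in which the tool goes at most 0.0417 m and 0.125 rad, less where a joint would pass 70% of its speed; a pose out of reach is approached as far as the arm can. The fingers move at their own pace and stop on an object; the grip force is fixed at half the most. Time passes only in rows, so rows that do not move let the fingers close. The tool returns the time, the measured TCP pose, the force, the opening and the grip force at its end. only (a regular expression) keeps the lines of the reply that match it, lines (a string "A,B") keeps lines A to B, and quiet returns only ok. Input that does not fit is refused with a message, and nothing moves.
- robot.observe(): the state, without advancing time (a new reading comes with each control period).
- robot.get_image(name): name is "scene" or "top"; returns a dict with "color" (420x560x3 uint8, red, green, blue), "K" (3x3 intrinsics, pixels), "R" (3x3) and "t" (3): a world point X has camera coordinates R X + t. Camera axes: x right, y down, z forward; pixel columns grow to the right and rows downward; lengths in m; the calibration is good to about 2 mm. A picture is of the moment at which its call begins. There is no depth.
- robot.finish_job(): hands the job in; it is judged then, once.
The state is a dict: "time_s": time; "joint_positions": joint angles; "qd": joint speeds; "joint_torque": joint torques, N m; "tcp_pos": TCP position; "tool_rot": TCP orientation; "contact_force": force on the tool from outside, world axes, zero at the start; "wrist_torque": the same for the moment, N m; "gripper_width": opening from 0.0 (shut) to 1.0 (fully open); "grip_force": force on a finger pad.
Only numpy, scipy, OpenCV 4.12 (cv2) and the standard library are available. Lean on these libraries where they do the work, as an engineer would, in place of code of your own. Each camera call takes 0.05 s, during which the arm holds its last target. There are 200 camera calls.

### The job

Lift the top bracket off the overlapping pile on the plywood board without dragging the two brackets beneath it. Lay it flat, hub up, in the nest of the blue drilling fixture with its hub at the end away from the keeper, let go, and then swing the red-handled keeper fully across its plain end. Leave the two lower brackets, the caliper and the dark wooden strip near the fixture where they are.

Things in the scene. Friction and masses are not known exactly. Their poses are not given: they have to be found in the camera images.
- top_bracket: Top bracket of the pile, bridging the inner ends of the lower two: a 100 x 44 x 12 mm aluminium plate with a round hub. Origin: centre of the underside; x along the 100 mm length, y across the 44 mm width, z up. Hub (28 mm dia, top 26 mm above the underside) at x = -32 mm; two bolt holes at the plain +x end. 0.15 to 0.26 kg, centre of mass within 6 mm of mid-length.
- top_hub (a point): Centre of the top face of the hub of the top bracket (x = -32, y = 0, z = 26 mm in the bracket's frame).
- lower_left: Lower bracket of the pile on the left (+y), same casting and axes as the top one, flat on the board with its hub outward (to the left). Its plate top, on which the top bracket rests, is 12 mm above its origin, its hub top 26 mm.
- lower_right: Lower bracket of the pile on the right (-y), same casting and axes as the top one, flat on the board with its hub outward (to the right).
- parts_board: Fixed plywood board under the pile, 104 x 240 x 16 mm; origin at the centre of its underside, y along its length. Behind it stands the lathe (0.2 m high, from y = 0.4 to -0.19, x above 0.42).
- fixture: Fixed blue drilling fixture: base plate 140 x 124 x 12 mm (from y = -56 to +68 mm); origin on its underside beneath the nest centre, z up. Two rest pads carry the bracket 18 mm above the origin. The keeper's pivot (20 mm dia, 42 mm high) stands at x = 34, y = 50 mm, so the bracket's plain end belongs at +x, its hub at -x. The long sides are open for fingers at mid-length.
- nest (a point): Centre of the nest at the height of the rest pads (18 mm above the fixture's origin), axes as the fixture's: the seated bracket's origin and axes coincide with it. Six cone-topped posts bound the nest, about 3 mm clear of the bracket all round: at x = +-40, y = +-29 mm and at x = +-57, y = 0; 8 mm dia, tops 12 mm above this point.
- keeper (a joint): Angle of the flat steel keeper about its vertical pivot at fixture x = 34, y = 50 mm: 0 = open, arm along the fixture's +x; grows clockwise seen from above; 1.57 = fully closed (hard stop), arm along -y across the bracket's plain end, 2 mm above it. Stays where it is left; about 1 N at the handle moves it.
- keeper_handle (a point): Middle of the red upright handle (16 mm dia, 30 mm tall, from 45 to 75 mm above the fixture's underside) at the keeper's arm, 50 mm from the pivot; this point is 62 mm above the fixture's underside.
- caliper: Caliper lying in front of the lathe, 67 x 216 x 12 mm; origin at the centre of its underside. Bystander.
- wood_strip: Dark wooden strip 18 x 110 x 8 mm on the right at the front; origin at the centre of its underside. Bystander.

How it is judged:
On the way, in this order (a step that is already met when the one before it is completed fails the run):
1. the top bracket is lifted clear of the pile, the lower two still in place (z of top_bracket in the frame of parts_board above 0.055 m and distance of each of lower_left, lower_right from where it was at the start of the episode below 0.012 m), for 0.1 s.
2. the bracket lies flat in the nest, hub away from the keeper, released, with the keeper still open (x of top_bracket in the frame of nest between -0.006 and 0.006 m and y of top_bracket in the frame of nest between -0.006 and 0.006 m and z of top_bracket in the frame of nest between -0.004 and 0.004 m and x of top_hub in the frame of nest below -0.02 m and angle between the z axis of top_bracket and the z axis of fixture, either way round below 0.08 rad and angle between top_bracket's own z axis and vertical below 0.3 rad and contact force between top_bracket and the fingers below 0.5 N and value of joint keeper below 0.8 rad), for 0.2 s.
3. the keeper is swung fully across the bracket (x of top_bracket in the frame of nest between -0.006 and 0.006 m and y of top_bracket in the frame of nest between -0.006 and 0.006 m and z of top_bracket in the frame of nest between -0.004 and 0.004 m and x of top_hub in the frame of nest below -0.02 m and angle between the z axis of top_bracket and the z axis of fixture, either way round below 0.08 rad and angle between top_bracket's own z axis and vertical below 0.3 rad and value of joint keeper above 1.4 rad), for 0.2 s.
At the end, for the whole second after the job is handed in: The top bracket lies flat and at rest in the fixture's nest (origin within 6 mm of the nest centre in x and y and 4 mm in height, hub up and at the end away from the keeper, tilt under 0.08 rad); the keeper stands at 1.4 rad or more; both lower brackets are within 12 mm of where they started (all of step 3 and linear speed of top_bracket below 0.02 m/s and distance of each of lower_left, lower_right from where it was at the start of the episode below 0.012 m); the robot touches nothing.
It fails at once if a lower bracket is dragged more than 12 mm (distance of any of lower_left, lower_right from where it was at the start of the episode above 0.012 m).
It fails at once if a bystander (caliper, wooden strip) is moved more than 30 mm (distance of any of caliper, wood_strip from where it was at the start of the episode above 0.03 m).
It also fails if it takes over 51 s, if anything falls off the work surface, if the arm or the gripper's body presses on something with over 40 N, if the wrist force passes 120 N, or if a joint passes its speed limit or range.

## Working session

There is one attempt and no reset: what is moved stays moved. The work goes in short steps, Python scripts to look and compute and a tool call to move; the robot and the scene stay as the last step left them, time stands still between calls to the robot, and variables do not carry over. Pictures are saved under pics/ and viewed, at most 10 in all, crops included, and the job is handed in when it is done.

```bash
ls; mkdir -p pics
```

Run:
```python
from station import robot
import cv2,numpy as np
s=robot.observe();print(s['time_s'],s['tcp_pos'],s['tool_rot'],s['gripper_width'])
for n in("scene","top"):
    i=robot.get_image(n);cv2.imwrite(f"pics/{n}0.png",i["color"][:,:,::-1])
    np.savez(f"pics/{n}0.npz",**i);print(n,i["K"].round(1).tolist(),i["R"].round(3).tolist(),i["t"])
```

```text
pics
station.py
0.0 [0.1769438  0.62489673 0.24431886] [-6.42188450e-05  1.37502196e-01  9.90501062e-01 -8.87377976e-04] 1.0053089570713813
scene [[383.8, 0.0, 276.9], [0.0, 383.8, 219.3], [0.0, 0.0, 1.0]] [[0.902, -0.431, 0.009], [-0.199, -0.434, -0.878], [0.383, 0.791, -0.478]] [-0.43625258  0.12992044  0.9839715 ]
top [[478.6, 0.0, 268.0], [0.0, 478.6, 206.6], [0.0, 0.0, 1.0]] [[-0.016, -1.0, 0.014], [-0.985, 0.013, -0.174], [0.174, -0.016, -0.985]] [-0.06929652  0.44490947  1.47617294]
```

View pics/top0.png

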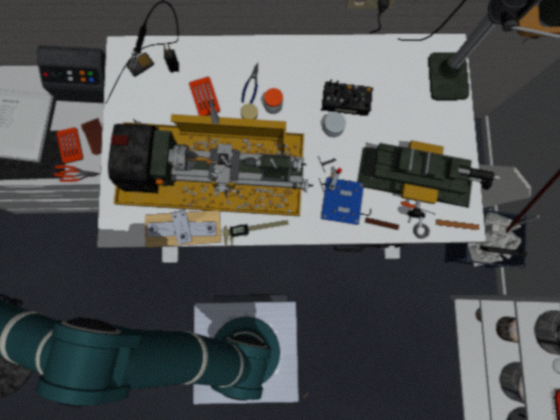

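View pics/scene0.png

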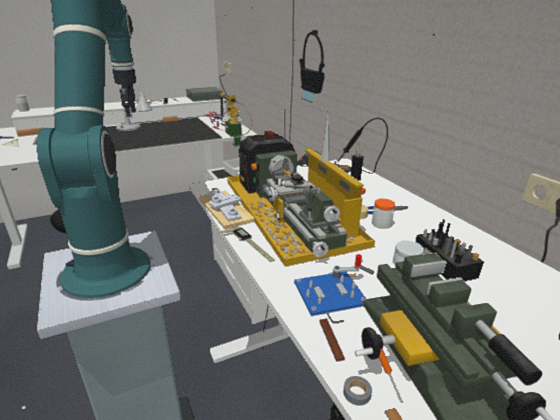

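The top view shows the pile at about (183,228) on the plywood and the blue fixture at about (343,201). The strip is at (381,223) and the caliper at (255,230). I'll enlarge both regions.

Run:
```python
import cv2,numpy as np
t=cv2.imread("pics/top0.png");s=cv2.imread("pics/scene0.png")
a=cv2.resize(t[203:253,138:228],(792,440),interpolation=cv2.INTER_CUBIC)[:, :] # 8.8x
b=cv2.resize(t[150:240,310:400],(400,400),interpolation=cv2.INTER_CUBIC)
c=cv2.resize(s[245:325,285:385],(400,320),interpolation=cv2.INTER_CUBIC)
a=cv2.resize(t[203:253,138:228],(792,440),interpolation=cv2.INTER_CUBIC)
cv2.imwrite("pics/pile.png",a)
o=np.zeros((400,800,3),np.uint8);o[:,:400]=b;o[:320,400:]=c;cv2.imwrite("pics/fix.png",o)
```

```text
(no output)
```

View pics/pile.png

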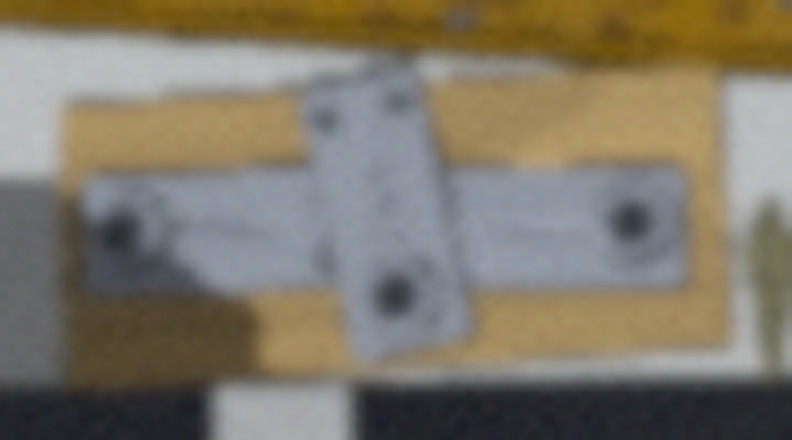

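View pics/fix.png

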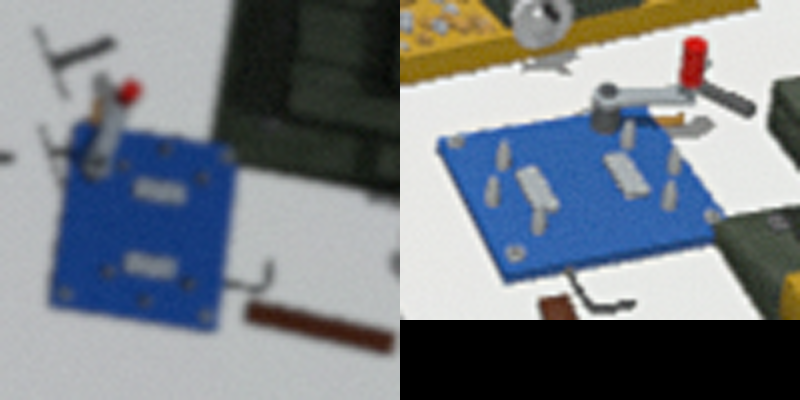

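Pile crop: the top bracket's corners are at about (302,97), (415,62), (472,335) and (360,358), and the hub hole is at (396,295), nearer the robot. Fixture crop: the keeper pivot is at (97,165), the handle at (128,90), and the pads at (160,191) and (150,265). So fixture +x points up in the image, and the keeper is open.

Create h.py:
```python
import cv2,numpy as np
from scipy.spatial.transform import Rotation as Ro
def ray(im,uv,z):
    uv=np.atleast_2d(np.float64(uv));R,t,K=im["R"],im["t"],im["K"]
    d=np.c_[uv,np.ones(len(uv))]@np.linalg.inv(K).T@R; C=-R.T@t
    return C+d*((z-C[2])/d[:,2])[:,None]
def unc(p,x0,y0,s): return (np.float64(p)+.5)/s-.5+[x0,y0]
def rect(P):
    (c,sz,a)=cv2.minAreaRect(np.float32(P[:,:2]*1000)); return np.array(c).round(1),np.round(sz,1),round(a,2)
def loc(im,box,lo,hi):  # biggest hsv blob contour in box x0,y0,x1,y1
    x0,y0,x1,y1=box;h=cv2.cvtColor(im["color"],cv2.COLOR_RGB2HSV)[y0:y1,x0:x1]
    m=cv2.inRange(h,np.array(lo),np.array(hi));c,_=cv2.findContours(m,0,1)
    return max(c,key=cv2.contourArea)[:,0]+[x0,y0]
def wpose(robot):
    s=robot.observe();q=s["tool_rot"];return s,Ro.from_quat([q[1],q[2],q[3],q[0]])
```

Run:
```python
from h import *
t=dict(np.load("pics/top0.npz"));s=dict(np.load("pics/scene0.npz"))
print("cam",-t["R"].T@t["t"],-s["R"].T@s["t"])
P=ray(t,unc([(302,97),(415,62),(472,335),(360,358)],138,203,8.8),.040)
print("brk",P.round(4).tolist(),P.mean(0),rect(P))
u=(P[0]+P[1]-P[2]-P[3]);print("yaw plain end",np.arctan2(u[1],u[0]))
print("hub",ray(t,unc((396,295),138,203,8.8),.054))
print("holes",ray(t,unc([(323,118),(398,100)],138,203,8.8),.040))
print("lower hubs",ray(t,unc([(118,235),(630,222)],138,203,8.8),.042))
f=ray(t,unc([(97,165)],310,150,4.444),.042);print("pivot",f)
print("pads",ray(t,unc([(160,191),(150,265)],310,150,4.444),.018))
print("handle",ray(t,unc([(128,90)],310,150,4.444),.075))
c=loc(t,(310,150,400,240),(105,120,60),(130,255,255));print("base",rect(ray(t,c,.012)))
c=loc(s,(285,245,385,325),(100,120,60),(130,255,255));print("base(scene)",rect(ray(s,c,.012)))
cs=[(440,140),(640,110),(728,225),(506,283)]
print("base corners scene",ray(s,[((x-400+.5)/4-.5+285,(y+.5)/4-.5+245) for x,y in cs],.012).round(4).tolist())
print("pads scene",ray(s,[((x-400+.5)/4-.5+285,(y+.5)/4-.5+245) for x,y in [(537,190),(628,176)]],.018).round(4).tolist())
for nm,b in(("top",t),("scene",s)):
    bx=(310,150,400,240) if nm=="top" else (440,240,470,275); 
    bx=(310,150,400,240) if nm=="top" else (345,248,370,272)
    c=loc(b,bx,(0,170,100),(10,255,255)); print("red",nm,c.mean(0),ray(b,c.mean(0),.060))
```

```text
cam [ 0.18075983 -0.05105849  1.53184592] [ 0.04246387 -0.90971669  0.58822436]
brk [[0.4257, 0.2272, 0.04], [0.4378, 0.1871, 0.04], [0.3394, 0.1655, 0.04], [0.3318, 0.205, 0.04]] [0.38366168 0.1961924  0.04      ] (array([384.1, 196.7]), array([100.8,  41.8]), 12.34)
yaw plain end 0.2237085064148899
hub [[0.35237302 0.19031644 0.054     ]]
holes [[0.41797117 0.21958461 0.04      ]
 [0.42411984 0.19293153 0.04      ]]
lower hubs [[0.37660636 0.29106666 0.042     ]
 [0.37866636 0.10959319 0.042     ]]
pivot [[ 0.50508866 -0.27927785  0.042     ]]
pads [[ 0.4903497  -0.32816712  0.018     ]
 [ 0.43580046 -0.31848809  0.018     ]]
handle [[ 0.5518165  -0.29829672  0.075     ]]
base (array([ 467. , -317.2]), array([119.8, 137.7]), 79.99)
base(scene) (array([ 465.5, -325.7]), array([127.9, 139.3]), 80.08)
base corners scene [[0.4109, -0.2521, 0.012], [0.5394, -0.2779, 0.012], [0.5225, -0.39, 0.012], [0.3846, -0.3778, 0.012]]
pads scene [[0.436, -0.324, 0.018], [0.4909, -0.3355, 0.018]]
red top [338.8 170.2] [[ 0.5545265  -0.30201945  0.06      ]]
red scene [357.88 259.8 ] [[ 0.55579584 -0.30233863  0.06      ]]
```

Careful with the scale: shifts go in units of 5 mm. That gives: -0.31 m is -62, -0.2 m is -40.

>>> {"api": "drive_effector", "payload": {
  "plan": [
    [[-20,-24,4,0,0,-0.16,0.75],[-20,-24,4,0,0,-0.16,0.75],[-20,-24,4,0,0,-0.16,0.75],[-20,-24,4,0,0,-0.16,0.75],[-40,-48,8,0,0,-0.33,0.75],[-40,-48,8,0,0,-0.33,0.75],[-40,-48,8,0,0,-0.33,0.75],[-40,-48,8,0,0,-0.33,0.75],[-62,-71.6,12,0,0,-0.498,0.75],[-62,-71.6,12,0,0,-0.498,0.75],[-62,-71.6,12,0,0,-0.498,0.75],[-62,-71.6,12,0,0,-0.498,0.75]]
  ]
}}

```text
time_s: 1.1
tcp_pos: [0.3774, 0.196, 0.1853]
tool_rot: [0.0, -0.111, 0.994, 0.0]
contact_force: [1.3, 1.5, -0.5]
gripper_width: 0.751
grip_force: 0.0
```

Add to h.py:
```python
def togo(robot,target,yawy):   # shift to world target in tool axes; rotation vector to point down with tool y along yawy (mod pi)
    s,R=wpose(robot);y=R.as_matrix()[:,1]
    d=np.array([np.cos(yawy),np.sin(yawy),0]); d=d if d@y>0 else -d
    z=np.array([0,0,-1.]);T=Ro.from_matrix(np.c_[np.cross(d,z),d,z])
    print("t",s["time_s"],"tcp",s["tcp_pos"].round(4) if hasattr(s["tcp_pos"],"round") else s["tcp_pos"],"F",np.round(s["contact_force"],1),"w",round(s["gripper_width"],3),"q7",s["joint_positions"][6])
    print("go",R.inv().apply(np.array(target)-s["tcp_pos"]).round(4),(R.inv()*T).as_rotvec().round(4))
```

Run:
```python
from h import *
from station import robot
togo(robot,[.3778,.1957,.06],.222+np.pi/2)
```

```text
t 1.1 tcp [0.3774 0.196  0.1853] F [ 1.3  1.5 -0.5] w 0.751 q7 1.2624872053507854
go [-0.0003 -0.0004  0.1253] [0.0002 0.0002 0.0009]
```

Scaled: 0.143 m is 28.6, 0.139 m is 27.8.

>>> {"api": "drive_effector", "payload": {
  "plan": [
    [[0,0,8,0,0,0,0.75],[0,0,16,0,0,0,0.75],[0,0,23,0,0,0,0.75],[0,0,25,0,0,0,0.75],[0,0,26.8,0,0,0,0.75],[0,0,27.8,0,0,0,0.75],[0,0,28.6,0,0,0,0.75],[0,0,28.6,0,0,0,0.75],[0,0,28.6,0,0,0,0.75]]
  ]
}}

```text
time_s: 1.85
tcp_pos: [0.3778, 0.1985, 0.0435]
tool_rot: [0.001, -0.111, 0.994, 0.001]
contact_force: [1.1, -0.0, -0.4]
gripper_width: 0.746
grip_force: 0.0
```

Run:
```python
from h import *
from station import robot
i=robot.get_image("scene");s=i["color"][180:235,190:260,::-1]
cv2.imwrite("pics/g1.png",cv2.resize(s,(770,600),interpolation=cv2.INTER_CUBIC))
```

```text
(no output)
```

View pics/g1.png

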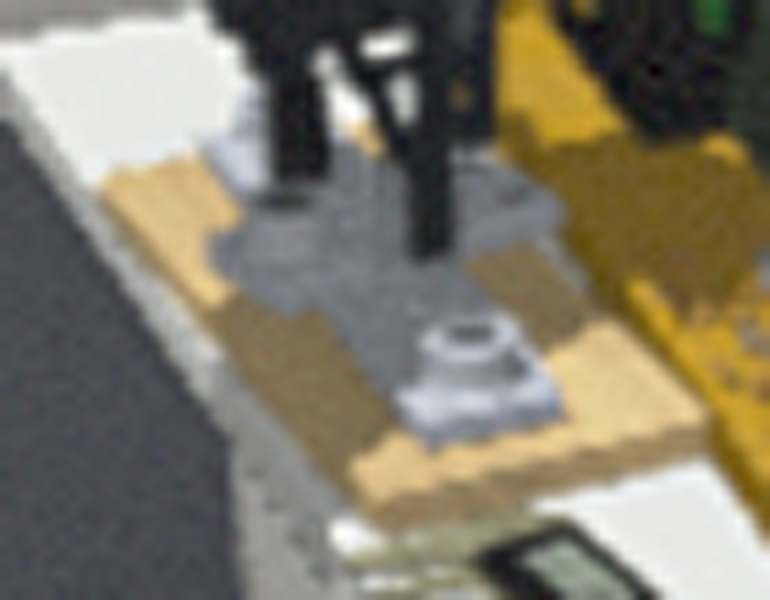

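The near finger's tip is at about (432,255), over the right bracket's plate. The dark spot at (290,195) is either the far fingertip or the top bracket's hub bore. I'll check by projecting the points.

Run:
```python
from h import *
from station import robot
s=dict(np.load("pics/scene0.npz"))
def pr(X):
    c=s["R"]@np.array(X)+s["t"];p=s["K"]@c/c[2];return ((p[:2]-[190,180])*[11,10.9]).round(0)
st,R=wpose(robot);T=np.array(st["tcp_pos"])
print("hub",pr([.3524,.1903,.054]),"lowR hub",pr([.3787,.1096,.042]))
for sg in(-1,1):
  for dz in (.014,.008): print(sg,dz,pr(T+R.apply([0,sg*.037,dz])))
togo(robot,[.3778,.1957,.041],.222+np.pi/2)
```

```text
hub [277. 192.] lowR hub [456. 324.]
-1 0.014 [421. 283.]
-1 0.008 [420. 265.]
1 0.014 [293. 198.]
1 0.008 [292. 180.]
t 1.9 tcp [0.3778 0.1985 0.0435] F [ 0.2 -0.2 -0.2] w 0.749 q7 1.309273882636265
go [ 0.0007 -0.0027  0.0025] [0.0008 0.0022 0.0003]
```

Scaled: 0.0035 m is 0.7, -0.0025 m is -0.5.

>>> {"api": "drive_effector", "payload": {
  "plan": [
    [[0,-0.5,0.7,0,0,0,0.75],[0,-0.5,0.7,0,0,0,0.75],[0,-0.5,0.7,0,0,0,0.68],[0,-0.5,0.7,0,0,0,0.62]]
  ]
}}

```text
time_s: 2.23
tcp_pos: [0.3778, 0.1955, 0.0392]
tool_rot: [0.0, -0.111, 0.994, 0.0]
contact_force: [0.2, -0.8, 0.6]
gripper_width: 0.621
grip_force: 0.0
```

Run:
```python
from h import *
from station import robot
togo(robot,[.3778,.1957,.040],.222+np.pi/2)
```

```text
t 2.2333 tcp [0.3778 0.1955 0.0392] F [ 0.2 -0.8  0.6] w 0.621 q7 1.315803445497599
go [-0.0001  0.0002 -0.0008] [ 0.0001  0.0003 -0.    ]
```

Positioned correctly with no contact. Next I close gradually.

>>> {"api": "drive_effector", "payload": {
  "plan": [
    [[0,0,0,0,0,0,0.58],[0,0,0,0,0,0,0.55],[0,0,0,0,0,0,0.5],[0,0,0,0,0,0,0.4],[0,0,0,0,0,0,0.3],[0,0,0,0,0,0,0.3],[0,0,0,0,0,0,0.3]]
  ]
}}

```text
time_s: 2.82
tcp_pos: [0.3783, 0.1957, 0.0403]
tool_rot: [0.001, -0.111, 0.994, 0.0]
contact_force: [-3.0, -2.8, 18.3]
gripper_width: 0.495
grip_force: 63.5
```

>>> {"api": "drive_effector", "payload": {
  "plan": [
    [[0,0,-0.8,0,0,0,0.3],[0,0,-2,0,0,0,0.3],[0,0,-4,0,0,0,0.3],[0,0,-8,0,0,0,0.3],[0,0,-14,0,0,0,0.3],[0,0,-20,0,0,0,0.3],[0,0,-20,0,0,0,0.3],[0,0,-20,0,0,0,0.3],[0,0,-20,0,0,0,0.3]]
  ]
}}

```text
time_s: 3.57
tcp_pos: [0.3772, 0.1953, 0.1389]
tool_rot: [-0.0, -0.111, 0.994, -0.0]
contact_force: [-0.4, -0.1, -1.9]
gripper_width: 0.497
grip_force: 61.3
```

Run:
```python
from h import *
from station import robot
i=robot.get_image("scene");s=i["color"][130:240,160:300,::-1]
cv2.imwrite("pics/g2.png",cv2.resize(s,(762,600),interpolation=cv2.INTER_CUBIC))
i=robot.get_image("top");cv2.imwrite("pics/top1.png",i["color"][:,:,::-1])
togo(robot,[.463,-.324,.19],-.1745+np.pi/2)
```

```text
t 3.6667 tcp [0.3768 0.195  0.1381] F [-0.1  0.5 -1.4] w 0.495 q7 1.2801048277218787
go [ 0.0304 -0.5252 -0.0514] [-0.0012 -0.002   0.3967]
```

View pics/g2.png

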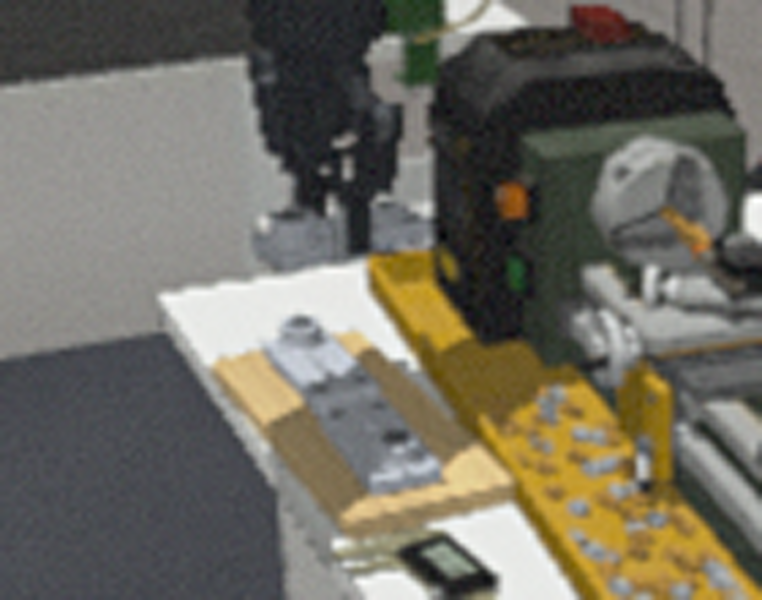

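The bracket is lifted level: its hub is at (290,230) and its plain end at (400,225). Both lower brackets are still in place. Next I raise it and carry it over the lathe height to the fixture.

>>> {"api": "drive_effector", "payload": {
  "plan": [
    [[0,0,-8,0,0,0,0.3],[0,0,-16,0,0,0,0.3],[0,0,-24,0,0,0,0.3],[0,-6,-30,0,0,0,0.3],[0,-14,-32,0,0,0.03,0.3],[0,-22,-32,0,0,0.06,0.3],[0,-30,-32,0,0,0.1,0.3],[0,-38,-32,0,0,0.13,0.3],[0,-46,-32,0,0,0.17,0.3],[2,-54,-32,0,0,0.2,0.3],[2,-60,-32,0,0,0.23,0.3],[2,-60,-32,0,0,0.23,0.3]]
  ]
}}

```text
time_s: 4.67
tcp_pos: [0.4336, -0.1057, 0.2982]
tool_rot: [-0.001, 0.009, 1.0, -0.002]
contact_force: [0.4, 0.8, -1.7]
gripper_width: 0.498
grip_force: 62.2
```

Run:
```python
from h import *
from station import robot
togo(robot,[.459,-.323,.30],-.1745+np.pi/2)
```

```text
t 4.6667 tcp [ 0.4336 -0.1057  0.2982] F [ 0.4  0.8 -1.7] w 0.498 q7 1.7430606455239688
go [-0.0294 -0.2168 -0.0012] [-0.0032 -0.0009  0.1558]
```

Scaled: -0.217 m is -43.4, -0.19 m is -38.

>>> {"api": "drive_effector", "payload": {
  "plan": [
    [[-1,-8,0,0,0,0.03,0.3],[-2,-16,0,0,0,0.06,0.3],[-3,-24,0,0,0,0.1,0.3],[-4,-32,0,0,0,0.13,0.3],[-5,-38,0,0,0,0.156,0.3],[-6,-43.4,0,0,0,0.156,0.3],[-6,-43.4,0,0,0,0.156,0.3],[-6,-43.4,8,0,0,0.156,0.3],[-6,-43.4,16,0,0,0.156,0.3],[-6,-43.4,24,0,0,0.156,0.3],[-6,-43.4,30,0,0,0.156,0.3],[-6,-43.4,36,0,0,0.156,0.3]]
  ]
}}

```text
time_s: 5.67
tcp_pos: [0.4613, -0.3147, 0.1155]
tool_rot: [-0.002, 0.081, 0.997, 0.001]
contact_force: [1.2, 0.5, -2.0]
gripper_width: 0.494
grip_force: 62.2
```

Run:
```python
from h import *
from station import robot
togo(robot,[.459,-.323,.11],-.1745+np.pi/2)
# fixture refinement: all six posts' tops located as dark/bright spots later; save 6x crops
t=robot.get_image("top");s=robot.get_image("scene")
np.savez("pics/top2.npz",**t);np.savez("pics/scene2.npz",**s)
t0=np.load("pics/top0.npz")["color"];s0=np.load("pics/scene0.npz")["color"]
R=lambda im,x,y,w,h:cv2.resize(im[y:y+h,x:x+w,::-1],(400,300),interpolation=cv2.INTER_CUBIC)
o=np.vstack([np.hstack([R(t0,315,170,60,45),R(s0,285,255,88,66)]),np.hstack([R(t["color"],315,170,60,45),R(s["color"],285,255,88,66)])])
cv2.imwrite("pics/fx2.png",o)
```

```text
t 5.6667 tcp [ 0.4613 -0.3147  0.1155] F [ 1.2  0.5 -2. ] w 0.494 q7 2.294333206747564
go [ 0.0009 -0.0086  0.0055] [ 0.0014 -0.004   0.0116]
```

View pics/fx2.png

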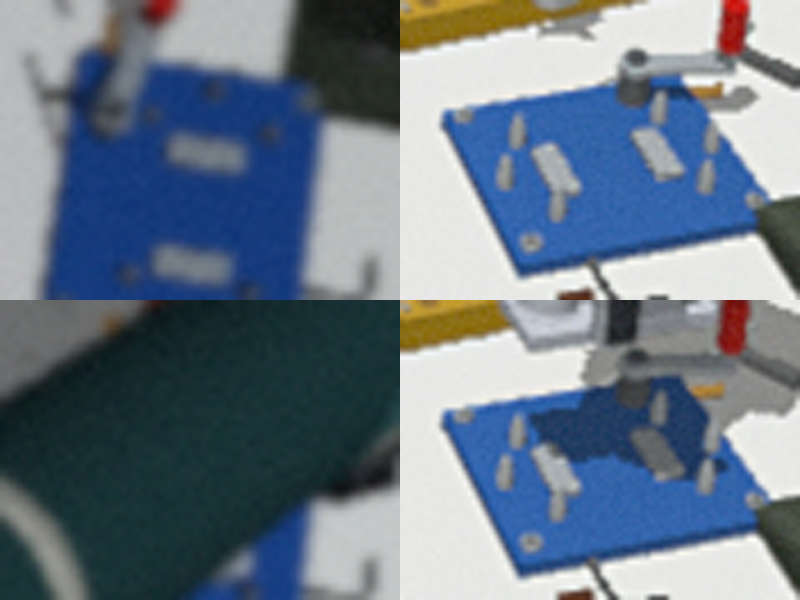

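The top view is now blocked by the arm. In the scene crop the posts, pads and corners are clear: post tips at (517,115), (505,155), (557,190), (658,92), (711,122) and (706,160). I'll fit the fixture's pose from these points in both views.

Run:
```python
from h import *
from scipy.optimize import least_squares
t=dict(np.load("pics/top0.npz"));s=dict(np.load("pics/scene0.npz"))
posts=[(-40,29),(-57,0),(-40,-29),(40,29),(57,0),(40,-29)]
def fit(name,px,ob,z):
    W=np.vstack([ray(im,p,zz)[:,:2] for im,p,zz in zip(*[px,*[[]]])]) if 0 else None
S=lambda L:unc([(x-400,y) for x,y in L],285,255,4.545)
T=lambda L:unc(L,315,170,6.667)
sets={"scene":[(s,S([(517,115),(505,155),(557,190),(658,92),(711,122),(706,160)]),posts,.0295),
 (s,S([(556,168),(657,153)]),[(-28,0),(28,0)],.018),(s,S([(444,121),(521,272)]),[(-70,68),(-70,-56)],.012)],
"top":[(t,T([(213,88),(270,132),(150,113),(128,272),(250,290)]),[(57,0),(40,-29),(40,29),(-40,29),(-40,-29)],.0295),
 (t,T([(207,154),(193,264)]),[(28,0),(-28,0)],.018),(t,T([(78,58),(324,98)]),[(70,68),(70,-56)],.012)]}
def res(p,L):
    c,sn=np.cos(p[2]),np.sin(p[2]);out=[]
    for im,px,o,z in L: out.append((np.array(o)/1000@np.array([[c,sn],[-sn,c]])+p[:2]-ray(im,px,z)[:,:2])*1000)
    return np.vstack(out)
for n,L in[*sets.items(),("both",sets["scene"]+sets["top"])]:
    r=least_squares(lambda p:res(p,L).ravel(),[.464,-.324,-.17],x_scale=[.001,.001,.01],loss="soft_l1");print(n,r.x.round(4));print(res(r.x,L).round(1).tolist())
```

```text
scene [ 0.4655 -0.3266 -0.1617]
[[-2.3, -2.9], [-1.9, -2.9], [0.4, 0.0], [-1.3, -1.5], [0.4, 0.3], [-0.6, -1.1], [0.7, 0.2], [2.4, 2.8], [0.1, 9.1], [1.1, 4.8]]
top [ 0.4636 -0.3218 -0.1701]
[[-0.5, -1.0], [-0.1, -0.1], [-0.4, -0.6], [-1.6, -0.8], [-1.9, 0.1], [1.1, 1.6], [-0.1, 1.9], [4.0, 1.5], [4.6, -1.0]]
both [ 0.4646 -0.3241 -0.1604]
[[-3.2, -0.4], [-2.8, -0.4], [-0.4, 2.5], [-2.2, 1.1], [-0.5, 2.9], [-1.4, 1.5], [-0.2, 2.7], [1.6, 5.4], [-0.8, 11.6], [0.3, 7.2], [0.6, -2.8], [1.3, -2.1], [0.4, -2.5], [-0.9, -3.5], [-0.6, -2.6], [2.2, -0.4], [0.9, -0.6], [4.5, -0.1], [6.3, -2.7]]
```

>>> {"api": "drive_effector", "payload": {
  "plan": [
    [[0,0,0,0,0,0,0.3],[0,0,0,0,0,0,0.3],[0,0,6,0,0,0,0.3],[0,0,10,0,0,0,0.3],[0,0,11,0,0,0,0.3],[0,0,11,0,0,0,0.3],[0,0,11,0,0,0,0.3]]
  ]
}}

```text
time_s: 6.35
tcp_pos: [0.4633, -0.3173, 0.0657]
tool_rot: [0.001, 0.082, 0.997, -0.001]
contact_force: [-0.4, -0.1, -2.0]
gripper_width: 0.497
grip_force: 62.1
```

Run:
```python
from h import *
from station import robot
togo(robot,[.459,-.3226,.055],-.17+np.pi/2)
s=robot.get_image("scene");np.savez("pics/scene3.npz",**s)
cv2.imwrite("pics/g3.png",cv2.resize(s["color"][245:325,285:385,::-1],(750,600),interpolation=cv2.INTER_CUBIC))
```

```text
t 6.35 tcp [ 0.4633 -0.3173  0.0657] F [-0.4 -0.1 -2. ] w 0.497 q7 2.3453997466148317
go [ 0.0034 -0.0059  0.0107] [-0.0008  0.0025  0.0061]
```

View pics/g3.png

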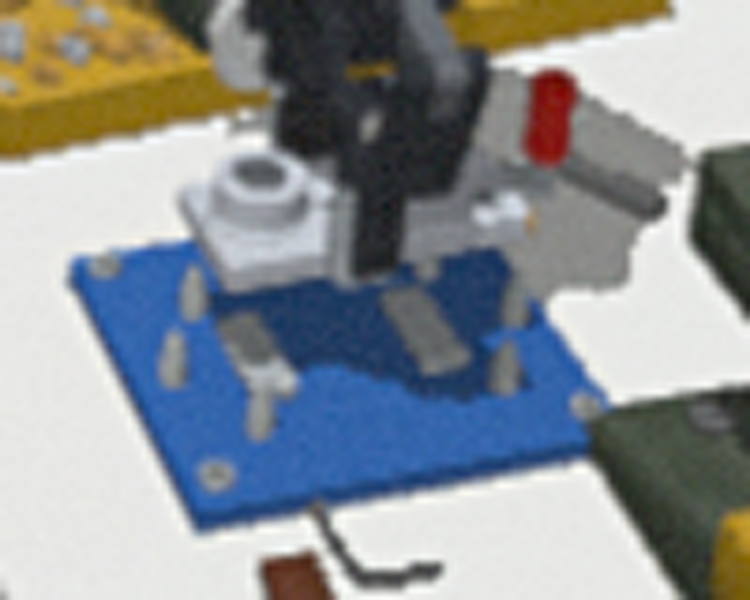

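The bracket hovers level with its hub top at (260,172) and hub-end corners at (183,193) and (225,273). Post tips are at (193,268), (175,335), (262,390), (513,285) and (506,343). I'll compare bracket and posts in this same view.

Run:
```python
from h import *
s=dict(np.load("pics/scene3.npz"))
U=lambda L:unc(L,285,245,7.5)
yaw=-.17;c,n=np.cos(yaw),np.sin(yaw);M=np.array([[c,n],[-n,c]])
def est(px,o,z): 
    e=ray(s,U(px),z)[:,:2]-np.array(o)/1000@M; print((e*1000).round(1).tolist(),e.mean(0).round(4));
print("nest");est([(193,268),(175,335),(262,390),(513,285),(506,343)],[(-40,29),(-57,0),(-40,-29),(57,0),(40,-29)],.0295)
est([(257,352),(425,330)],[(-28,0),(28,0)],.018)
print("bracket hub");est([(260,172)],[(-32,0)],.0794)
print("corners");est([(183,193),(225,273)],[(-50,22),(-50,-22)],.0654)
T=np.array([.4633,-.3173]);print("tcp+5.5",T+np.array([.0055,0])@M)
```

```text
nest
[[466.6, -325.3], [466.7, -326.0], [465.7, -327.8], [462.6, -329.9], [465.6, -326.8]] [ 0.4654 -0.3272]
[[464.6, -326.8], [462.6, -330.2]] [ 0.4636 -0.3285]
bracket hub
[[470.6, -318.5]] [ 0.4706 -0.3185]
corners
[[468.5, -326.3], [467.4, -322.6]] [ 0.468  -0.3244]
tcp+5.5 [ 0.46872072 -0.3182305 ]
```

Scaled: -0.0073 m is -1.46, 0.0036 m is 0.72.

>>> {"api": "drive_effector", "payload": {
  "plan": [
    [[0.72,-1.46,1,0,0,0.006,0.3],[0.72,-1.46,2.8,0,0,0.006,0.3],[0.72,-1.46,2.8,0,0,0.006,0.3],[0.72,-1.46,2.8,0,0,0.006,0.3]]
  ]
}}

```text
time_s: 6.73
tcp_pos: [0.4571, -0.3232, 0.0496]
tool_rot: [-0.0, 0.085, 0.996, 0.0]
contact_force: [0.6, -0.0, -1.4]
gripper_width: 0.497
grip_force: 62.2
```

Run:
```python
from h import *
from station import robot
s=robot.get_image("scene");np.savez("pics/scene4.npz",**s)
togo(robot,[.459,-.324,.045],-.17+np.pi/2)
cv2.imwrite("pics/g4.png",cv2.resize(s["color"][245:325,285:385,::-1],(750,600),interpolation=cv2.INTER_CUBIC))
```

```text
t 6.7833 tcp [ 0.4574 -0.3232  0.0498] F [ 0.5 -0.3 -2. ] w 0.493 q7 2.368537952352225
go [-0.0018 -0.0005  0.0048] [ 0.0003 -0.0005 -0.0001]
```

View pics/g4.png

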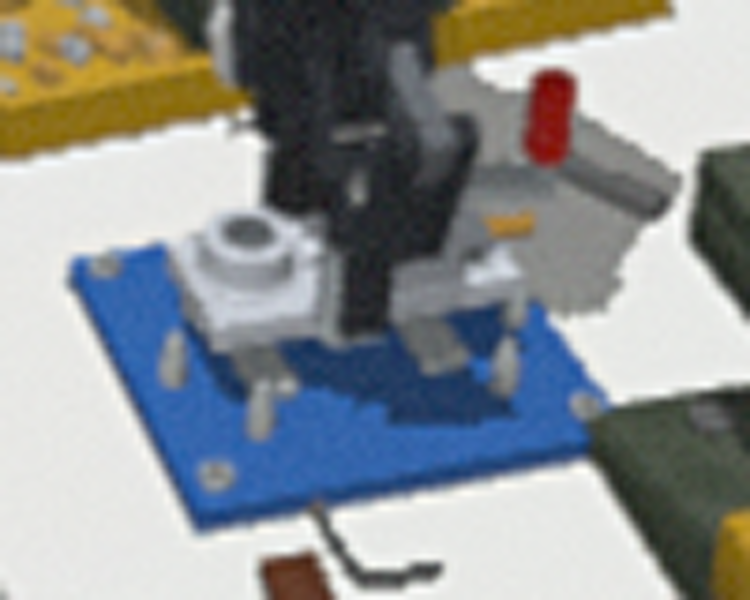

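The bracket is now just above the posts: hub top at about (249,233), near hub-end top corner at about (210,332). Post tips are at (175,335), (262,388), (515,288) and (505,343).

Run:
```python
from h import *
s=dict(np.load("pics/scene4.npz"))
U=lambda L:unc(L,285,245,7.5)
yaw=-.17;c,n=np.cos(yaw),np.sin(yaw);M=np.array([[c,n],[-n,c]])
def est(px,o,z): 
    e=ray(s,U(px),z)[:,:2]-np.array(o)/1000@M; print((e*1000).round(1).tolist(),e.mean(0).round(4));
est([(249,233)],[(-32,0)],.0635)
est([(165,248),(210,332)],[(-50,22),(-50,-22)],.0495)
```

```text
[[463.8, -325.3]] [ 0.4638 -0.3253]
[[460.9, -330.0], [460.4, -327.5]] [ 0.4607 -0.3288]
```

>>> {"api": "drive_effector", "payload": {
  "plan": [
    [[-0.36,-0.14,0,0,0,0,0.3],[-0.36,-0.14,0.6,0,0,0,0.3],[-0.36,-0.14,1.4,0,0,0,0.3],[-0.36,-0.14,2.2,0,0,0,0.3],[-0.36,-0.14,2.6,0,0,0,0.3],[-0.36,-0.14,2.6,0,0,0,0.3]]
  ]
}}

```text
time_s: 7.28
tcp_pos: [0.4588, -0.3239, 0.0362]
tool_rot: [-0.001, 0.085, 0.996, 0.0]
contact_force: [0.3, -0.0, -1.3]
gripper_width: 0.494
grip_force: 62.2
```

Run:
```python
from h import *
from station import robot
togo(robot,[.459,-.324,.0305],-.17+np.pi/2)
```

```text
t 7.2833 tcp [ 0.4588 -0.3239  0.0362] F [ 0.3 -0.  -1.3] w 0.494 q7 2.3797171187045625
go [-0.0002 -0.0001  0.0057] [ 0.0004 -0.0012  0.0002]
```

No contact, and already below the post tops. Next I seat it.

Scaled: 0.006 m is 1.2, 0.005 m is 1.

>>> {"api": "drive_effector", "payload": {
  "plan": [
    [[0,0,0.6,0,0,0,0.3],[0,0,1,0,0,0,0.3],[0,0,1.2,0,0,0,0.3],[0,0,1.2,0,0,0,0.3]]
  ]
}}

```text
time_s: 7.62
tcp_pos: [0.4591, -0.3241, 0.0307]
tool_rot: [-0.0, 0.085, 0.996, 0.0]
contact_force: [-0.4, -0.6, -2.5]
gripper_width: 0.493
grip_force: 62.2
```

Scaled: 0.002 m is 0.4, 0.001 m is 0.2.

>>> {"api": "drive_effector", "payload": {
  "plan": [
    [[0,0,0.2,0,0,0,0.3],[0,0,0.4,0,0,0,0.3],[0,0,0.4,0,0,0,0.3]]
  ]
}}

```text
time_s: 7.87
tcp_pos: [0.4593, -0.3243, 0.0303]
tool_rot: [0.0, 0.085, 0.996, 0.0]
contact_force: [-3.4, 2.8, 10.9]
gripper_width: 0.495
grip_force: 63.6
```

>>> {"api": "drive_effector", "payload": {
  "plan": [
    [[0,0,0.2,0,0,0,0.5],[0,0,0.2,0,0,0,0.6],[0,0,0.2,0,0,0,0.75],[0,0,0.2,0,0,0,0.75],[0,0,0.2,0,0,0,0.75],[0,0,-2,0,0,0,0.75],[0,0,-6,0,0,0,0.75],[0,0,-14,0,0,0,0.75],[0,0,-22,0,0,0,0.75],[0,0,-28,0,0,0,0.75],[0,0,-28,0,0,0,0.75],[0,0,-28,0,0,0,0]]
  ]
}}

```text
time_s: 8.87
tcp_pos: [0.4603, -0.3248, 0.1715]
tool_rot: [0.002, 0.085, 0.996, -0.001]
contact_force: [-0.2, -0.1, -0.4]
gripper_width: 0.627
grip_force: 0.0
```

Run:
```python
from h import *
from station import robot
togo(robot,[.5552,-.3022,.12],-.17+np.pi/2)
i=robot.get_image("scene");np.savez("pics/scene5.npz",**i)
c=loc(i,(345,248,370,272),(0,170,100),(10,255,255)); print("red",c.mean(0),ray(i,c.mean(0),.060))
cv2.imwrite("pics/g5.png",cv2.resize(i["color"][245:325,285:385,::-1],(750,600),interpolation=cv2.INTER_CUBIC))
```

```text
t 8.8667 tcp [ 0.4603 -0.3248  0.1715] F [-0.2 -0.1 -0.4] w 0.627 q7 2.2593892054451263
go [-0.0895  0.0383  0.0519] [-0.0008  0.0046  0.0003]
red [357.84615385 260.        ] [[ 0.55521203 -0.3030032   0.06      ]]
```

View pics/g5.png

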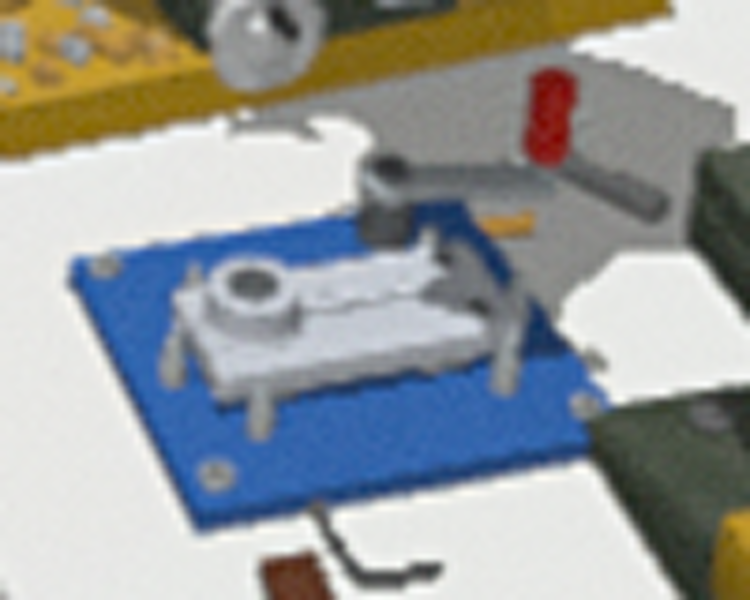

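The bracket sits flat inside all six posts, hub (250,280) at the end away from the keeper. The handle is unmoved at (550,115). Next I shut the gripper and go in behind the handle.

Run:
```python
from h import *
from station import robot
togo(robot,[.5714,-.2659,.12],-.172+np.pi/2)
```

```text
t 8.9167 tcp [ 0.4594 -0.324   0.1698] F [-0.3 -0.4 -0.8] w 0.542 q7 2.2595342041207527
go [-0.1005  0.0762  0.05  ] [0.0002 0.0015 0.0024]
```

>>> {"api": "drive_effector", "payload": {
  "plan": [
    [[-6,4,0,0,0,0,0],[-12,9,0,0,0,0,0],[-18,14,0,0,0,0,0],[-20,15.2,4,0,0,0,0],[-20,15.2,10,0,0,0,0],[-20,15.2,10,0,0,0,0],[-20,15.2,14,0,0,0,0],[-20,15.2,18,0,0,0,0],[-20,15.2,20.4,0,0,0,0],[-20,15.2,20.4,0,0,0,0]]
  ]
}}

```text
time_s: 9.75
tcp_pos: [0.568, -0.2658, 0.0643]
tool_rot: [-0.003, 0.085, 0.996, 0.001]
contact_force: [-0.7, 0.1, 0.1]
gripper_width: -0.001
grip_force: 0.0
```

Run:
```python
from h import *
from station import robot
togo(robot,[.5714,-.2659,.067],-.172+np.pi/2)
s,R=wpose(robot);P=np.array([.5066,-.2810])
for th in np.linspace(-.42,-1.80,8):
    w=P+.051*np.array([np.cos(th),np.sin(th)])+.022*np.array([-np.sin(th),np.cos(th)])
    print(round(th,2),w.round(4),R.inv().apply([*(w-s["tcp_pos"][:2]),.067-s["tcp_pos"][2]]).round(4))
```

```text
t 9.75 tcp [ 0.568  -0.2658  0.0643] F [-0.7  0.1  0.1] w -0.001 q7 2.157118600429933
go [-0.0034  0.0005 -0.0027] [ 0.0009 -0.0061  0.0009]
-0.42 [ 0.5621 -0.2817] [ 0.0031 -0.0166 -0.0027]
-0.62 [ 0.5609 -0.2926] [ 0.0024 -0.0275 -0.0027]
-0.81 [ 0.5576 -0.303 ] [ 0.0039 -0.0384 -0.0027]
-1.01 [ 0.5523 -0.3126] [ 0.0075 -0.0487 -0.0027]
-1.21 [ 0.5452 -0.3209] [ 0.013  -0.0581 -0.0026]
-1.41 [ 0.5367 -0.3277] [ 0.0203 -0.0663 -0.0026]
-1.6 [ 0.527  -0.3327] [ 0.029  -0.0729 -0.0026]
-1.8 [ 0.5164 -0.3357] [ 0.0389 -0.0776 -0.0025]
```

Fully shut and touching nothing. Next I push along the arc.

Careful with the scale: shifts go in units of 5 mm. That gives: -0.058 m is -11.6, -0.054 m is -10.8.

>>> {"api": "drive_effector", "payload": {
  "plan": [
    [[0.6,-2,-0.4,0,0,0,0],[0.6,-3.4,-0.4,0,0,0,0],[0.6,-4.4,-0.4,0,0,0,0],[0.4,-5.6,-0.4,0,0,0,0],[0.6,-6.6,-0.4,0,0,0,0],[0.8,-7.6,-0.4,0,0,0,0],[1.2,-8.8,-0.4,0,0,0,0],[1.6,-9.8,-0.4,0,0,0,0],[2,-10.8,-0.4,0,0,0,0],[2.6,-11.6,-0.4,0,0,0,0],[2.6,-11.6,-0.4,0,0,0,0]]
  ]
}}

```text
time_s: 10.67
tcp_pos: [0.5468, -0.3225, 0.069]
tool_rot: [-0.0, 0.086, 0.996, -0.0]
contact_force: [0.5, -0.2, -0.9]
gripper_width: 0.002
grip_force: 0.0
```

Run:
```python
from h import *
from station import robot
i=robot.get_image("scene")
c=loc(i,(330,235,385,300),(0,170,100),(10,255,255)); X=ray(i,c.mean(0),.060)[0]
P=np.array([.5066,-.2810]);d=X[:2]-P;print(len(c),X,np.hypot(*d),"keeper",-np.arctan2(d[1],d[0])-.172)
s,R=wpose(robot)
for th in (-1.21,-1.4,-1.6,-1.74,-1.8):
    w=P+.051*np.array([np.cos(th),np.sin(th)])+.022*np.array([-np.sin(th),np.cos(th)])
    print(th,R.inv().apply([*(w-s["tcp_pos"][:2]),.067-s["tcp_pos"][2]]).round(4))
```

```text
29 [ 0.52880519 -0.32893724  0.06      ] 0.05283038311444588 keeper 0.9650082120634005
-1.21 [0.0022 0.0008 0.002 ]
-1.4 [ 0.0092 -0.0071  0.002 ]
-1.6 [ 0.018  -0.0138  0.002 ]
-1.74 [ 0.0249 -0.0174  0.002 ]
-1.8 [ 0.028  -0.0186  0.002 ]
```

>>> {"api": "drive_effector", "payload": {
  "plan": [
    [[1,-0.6,0.2,0,0,0,0],[1.8,-1.4,0.2,0,0,0,0],[2.6,-2.2,0.2,0,0,0,0],[3.6,-2.8,0.2,0,0,0,0],[4.2,-3.2,0.2,0,0,0,0],[5,-3.4,0.2,0,0,0,0],[5.6,-3.6,0.2,0,0,0,0],[5.6,-3.6,0.2,0,0,0,0]]
  ]
}}

```text
time_s: 11.38
tcp_pos: [0.5191, -0.3343, 0.0683]
tool_rot: [0.002, 0.085, 0.996, -0.001]
contact_force: [6.1, -0.4, -3.8]
gripper_width: -0.002
grip_force: 2.8
```

Create k.py:
```python
from h import *
from station import robot
i=robot.get_image("scene")
c=loc(i,(320,235,385,300),(0,170,100),(10,255,255)); X=ray(i,c.mean(0),.060)[0]
P=np.array([.5066,-.2810]);d=X[:2]-P;print(len(c),X,np.hypot(*d),"keeper",-np.arctan2(d[1],d[0])-.172)
```

```bash
python3 k.py
```

```text
29 [ 0.50066545 -0.33253349  0.06      ] 0.05187407033207119 keeper 1.51345040631567
```

Scaled: 0.004 m is 0.8, 0.002 m is 0.4.

>>> {"api": "drive_effector", "payload": {
  "plan": [
    [[0.4,0,0,0,0,0,0],[0.8,0,0,0,0,0,0],[0.8,0,0,0,0,0,0]]
  ]
}}

```text
time_s: 11.68
tcp_pos: [0.5188, -0.3341, 0.0688]
tool_rot: [0.005, 0.084, 0.996, -0.002]
contact_force: [14.4, -3.3, -10.2]
gripper_width: 0.001
grip_force: 7.1
```

```bash
python3 k.py
```

```text
29 [ 0.50073777 -0.33256694  0.06      ] 0.05189908956015154 keeper 1.5119923470273802
```

The force rises with no movement, so the keeper is on its hard stop. I back off and retreat.

Scaled: -0.16 m is -32, -0.14 m is -28.

>>> {"api": "drive_effector", "payload": {
  "plan": [
    [[-1,0,0,0,0,0,0],[-4,0,0,0,0,0,0],[-6,0,-4,0,0,0,0],[-6,0,-12,0,0,0,0],[-6,0,-20,0,0,0,0],[-6,0,-28,0,0,0,0],[-6,6,-32,0,0,0,0],[-6,6,-32,0,0,0,0],[-6,6,-32,0,0,0,0],[-6,6,-32,0,0,0,0]]
  ]
}}

```text
time_s: 12.57
tcp_pos: [0.5472, -0.3089, 0.2275]
tool_rot: [-0.001, 0.085, 0.996, 0.0]
contact_force: [-0.5, -0.2, -0.4]
gripper_width: 0.001
grip_force: 0.0
```

```bash
python3 k.py
```

Run:
```python
from h import *
from station import robot
i=robot.get_image("scene");t=dict(np.load("pics/scene5.npz"))
# hub appearance change since seating, and lower-pile change since the start
d=np.abs(i["color"].astype(int)-t["color"])[270:300,305:330].mean();print("hub region diff",d)
```

```text
28 [ 0.50010551 -0.33292626  0.06      ] 0.05233082130088123 keeper 1.5232216101584024
hub region diff 2.2564444444444445
```

The keeper stayed closed and the hub region hasn't changed since seating, so I'm handing in.

```bash
python3 -c "
from station import robot
print(robot.finish_job())"
```

```text
the job is handed in; nothing more can be done
None
```

I handed the job in at about 12.6 s, with no verdict returned: the top bracket sits flat in the nest, hub away from the keeper, the keeper was pushed to its hard stop (about 1.52 rad in the images), and the lower brackets looked in place after the lift.

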